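# Cap the drinks tank with the cam-arm coupling

### The job

Close the neck of the low steel drinks tank: set the cap coupling over the grooved neck and push it straight down until it is fully home on its gasket, then swing its two brass cam arms down, one after the other, until each rests on its stop. Press gently throughout, leave the cap locked on the neck, and leave the other things on the worktop where they are.

Things in the scene. Friction and masses are not known exactly. Their poses are not given: they have to be found in the camera images.
- tank: low round stainless drinks tank, 122 mm across and 45 mm high, standing fixed on the worktop, with a short brass drain stub low on its -x side. Origin: centre of its underside, z up. An upright steel neck stands on its axis
- neck_foot (a point): where the neck leaves the tank's top. The neck: a column 38 mm across; a guide collar 47 mm across; above it the 38 mm groove for the cams, 19.5 mm tall; then a lip 48 mm across, 12 mm tall, tapering to 41 mm at its top. The neck is screwed in by a differing amount each time, which is not measured: the lip's top is 53 to 83 mm above this point. It stays still during the work
- coupling: loose aluminium cap coupling, 0.3 to 0.45 kg in all, first standing mouth down on the worktop. Origin: centre of its lower rim; z up. Outer diameter 60 mm (67 mm at the rim), bore 50 mm, flared to 57 mm at the mouth. Any yaw on the neck will do. Home, its origin is 42 to 44 mm below the top of the neck's lip, which is 54 to 86 mm above the tank's origin
- coupling_gasket (a point): face of the sprung rubber gasket in the cap, 42 mm above the coupling's origin; it gives 2 mm at about 4 N/mm, then a hard ceiling follows. The sealing ring catches on the lip's taper about 16 mm before home and takes roughly 5 to 15 N to pass, so the first resistance is not home and the cap does not fall home by itself; past it, the resistance climbs again only at the gasket
- gasket (a joint): how far the neck presses the cap's rubber gasket in, in m: 0 free, 0.002 pressed in fully. The cap is fully home when it is pushed down until the gasket gives (0.7 mm or more, about 5 N on the gasket); let go, it may spring back a little, and the cams then draw it down again
- coupling_top (a point): centre of the cap's flat top, 52 mm above the coupling's origin. On it stands a black grip bar, 20 mm wide in the coupling's x, 44 mm long in y, up to 77 mm above the origin. The cams pass under the neck's lip only when the cap is nearly home; otherwise the arms jam part way
- coupling_grip (a point): point on the coupling's axis 73 mm above its origin, in the grip bar: TCP height for a grasp from above with the fingers closing along the coupling's x
- cam_arm_a (a joint): brass cam arm on the coupling's +y side, rad. 0: fully open, leaning outward 30 degrees from upright; it swings outward and down; 1.22: on its stop, pointing outward and 10 degrees below level. It stays where left (0.15 N m of friction: about 3 to 4 N at its end, more where the cam draws the cap down)
- cam_arm_b (a joint): the same for the brass cam arm on the coupling's -y side
- cam_arm_a_pivot (a point): pivot of cam arm a, 32.5 mm out along the coupling's +y and 27 mm above the coupling's origin; the pivot axis is parallel to the coupling's x. The arm is a bar 14 mm wide (along x), 6 mm thick, ending in a round 20 mm eye, 57 mm long from the pivot to its end
- cam_arm_b_pivot (a point): pivot of cam arm b, 32.5 mm out along the coupling's -y and 27 mm above its origin
- cam_arm_a_tip (a point): point in the middle of cam arm a's eye, 50 mm from its pivot, on the arm's centre line. Pressing hard here with the arm on its stop tips and strains the cap on the neck: 5 to 8 N is ample
- cam_arm_b_tip (a point): point in the middle of cam arm b's eye, 50 mm from its pivot, on the arm's centre line
- tumbler: clear tumbler, 80 mm across, 91 mm high, bystander; origin at its underside
- kitchen_timer: cream kitchen timer, 66 mm across, 57 mm high, bystander; origin at its underside
- spice_jar: spice jar with green lid, 46 mm across, 106 mm high, bystander; origin at its underside
- matchbox: red matchbox 36x52x15 mm, bystander; origin at its underside
- tape_roll: tan tape roll, 93 mm across, 48 mm high, bystander; origin at its underside. Just beyond it on the left stands the tall white unit, solid, 340 mm above the worktop: its side is at world y = 0.30, its front about level with x = 0.4

How it is judged:
On the way, in this order (a step that is already met when the one before it is completed fails the run):
1. the coupling is pushed down over the neck until its gasket is pressed in, upright, both arms still open (horizontal distance between coupling and tank below 0.006 m and z of coupling in the frame of tank below 0.0885 m and angle between coupling's own z axis and vertical below 0.12 rad and value of joint each of cam_arm_a, cam_arm_b below 0.6 rad and value of joint gasket above 0.0007 m), for 0.1 s.
2. one cam arm is down on its stop, the other still open (((value of joint cam_arm_a above 1.05 rad and value of joint cam_arm_b below 0.7 rad) or (value of joint cam_arm_b above 1.05 rad and value of joint cam_arm_a below 0.7 rad))), for 0.1 s.
At the end, for the whole second after the job is handed in: both cam arms past 1.05 rad (within 0.17 rad of their stops), the coupling home on the neck: within 5 mm of the tank's axis, its origin less than 88.5 mm above the tank's origin, tilted less than 0.1 rad, at rest (value of joint each of cam_arm_a, cam_arm_b above 1.05 rad and horizontal distance between coupling and tank below 0.005 m and z of coupling in the frame of tank below 0.0885 m and angle between coupling's own z axis and vertical below 0.1 rad and linear speed of coupling below 0.02 m/s); the robot touches nothing.
It fails at once if the coupling is pushed against the neck with more than 50 N, both arms still open (contact force between coupling and tank above 50 N and value of joint each of cam_arm_a, cam_arm_b below 0.3 rad).
It fails at once if the coupling is strained on the neck with more than 100 N by forcing an arm (contact force between coupling and tank above 100 N).
It fails at once if a bystander is moved more than 25 mm (distance of any of tumbler, kitchen_timer, spice_jar, matchbox, tape_roll from where it was at the start of the episode above 0.025 m).
It also fails if it takes over 67 s, if anything falls off the work surface, if the arm or the gripper's body presses on something with over 40 N, if the wrist force passes 120 N, or if a joint passes its speed limit or range.

### The arm

A 6-joint arm with a two-finger parallel gripper is mounted at the origin on a cart in front of the work surface, level with it; the furniture and walls round the work are solid. World frame = base frame: x ahead of the robot, y to its left, z up, the work surface at z = 0. Lengths are in m, angles in rad, forces in N, time in s.
With the tool pointing down it reaches from about 0.4 to 0.825 m from the base axis. Payload 7 kg.
Tool frame: the origin (TCP) lies between the finger pads, 19 mm behind the fingertips; this is the grasp point; z points along the fingers, y is the line along which they close (so a half turn about z gives the same grasp; the last joint's range is limited). The gripper opens to 88 mm and grips with 3 to 60 N. Pads are 19 mm wide; open, the fingers measure 130 mm over their backs; the gripper's body (78 mm by 193 mm) begins 47 mm behind the grasp point.
Start: joints at [-0.963, 0.359, 0.012, 0, -1.224, -0.288], TCP at [0.212, -0.641, 0.245] pointing down, gripper open.
Joint ranges: [-3.07, 3.07], [-1.43, 2.12], [-1.02, 1.25], [-3.03, 1.67], [-3.05, -0], [-3.03, 3.03]. Speed limits (rad/s): [2.39, 2.39, 3.01, 3.14, 3.14, 3.14].

### API

Orientations are given as [roll, pitch, yaw] about the fixed x, y, z axes, in that order (R = Rz(yaw) Ry(pitch) Rx(roll)).
In Python, from station import arm, imaging, models gives the robot as it stands.
- The arm moves only by the tool play_rows, never from a script. Its arguments are lists of equal length, an entry for each row: "travel": the shift along the tool's x, y, z in units of 25 mm (1.0 is 25 mm), a list of three; "twist": the turn about the tool's z in units of 0.15 rad (1.0 is 0.15 rad). A call has 1 to 8 rows; each row shifts and turns the commanded pose from where the row before left it, along the tool's axes as they then stand; what a row does not reach is not made up. A row lasts 1/8 s, in which the tool goes at most 62.5 mm and 10.7 degrees, less where a joint would pass 70% of its speed; a pose out of reach is approached as far as the arm can. A call with a number of a shift or a turn outside -1 to 1 is refused whole. A call with a gripper value outside its range is refused whole. "fingers" is the opening, from 0 (shut) to 1 (fully open), set as the call begins (left out, the last holds). The fingers move at their own pace and stop on an object; "newtons" is the grip in N (left out, the last holds). Time passes only in rows, so rows that do not move let the fingers close. It gives the time, the measured TCP pose, the force, the opening and the grip force at its end, in the units of the state.
- arm.get_state(): the state, without advancing time (a new reading comes with each control period).
- imaging.grab_frame(name): name is "scene" or "top"; returns a dict with "pixels" (420x560x3 uint8, red, green, blue), "fx", "fy", "cx", "cy" (pixels), "R" (3x3) and "t" (3): a world point X has camera coordinates R X + t. Camera axes: x right, y down, z forward; pixel columns grow to the right and rows downward; lengths in m; the calibration is good to about 2 mm. A picture is of the moment at which its call begins. There is no depth.
- arm.job_done(): hands the job in; it is judged then, once.
Trained networks look in the newest picture that a camera, given by its name, has taken for a name from the list of things; names that differ only in an ending like _2 or _b are one class to them, and where a whole thing is asked for, a point or a joint stands for the part that bears it (a point fixed in the world has none). Each returns a list of dicts, best first, with "confidence" (0 to 1); they miss things now and then, are a little off and sometimes report something else, mostly with a low value. They report only what shows in the picture. A call takes as long as a camera call.
- models.boxes_of(name, camera): "extent" ([centre column, centre row, width, height] in pixels, round what is visible of it).
- models.silhouettes(name, camera): "pixels" (420x560 bool, what is visible of it) and "extent" ([centre column, centre row, width, height] in pixels, round what is visible of it).
The state is a dict: "t": time; "q": joint angles; "qd": joint speeds; "joint_efforts": joint torques, N m; "eef_pos": TCP position; "ee_rot": TCP orientation; "force": force on the tool from outside, world axes, zero at the start; "moment": the same for the moment, N m; "width": finger opening in m; "gripper_force": force on a finger pad.
Only numpy, scipy, OpenCV 4.12 (cv2) and the standard library are available. Lean on these libraries where they do the work, as an engineer would, in place of code of your own. Each camera call takes 0.05 s, during which the arm holds its last target. There are 200 camera calls.

## Working session

There is one attempt and no reset: what is moved stays moved. The work goes in short steps, Python scripts to look and compute and a tool call to move; the robot and the scene stay as the last step left them, time stands still between calls to the robot, and variables do not carry over. Pictures are saved under pics/ and viewed, at most 10 in all, crops included, and the job is handed in when it is done.

Besides the shell and the picture viewer there is one more tool, called after "Call:" in YAML: its name, and indented under it one key for each argument. play_rows: Moves the arm, as the interface text tells. Shifts and turns lie within -1 to 1; 1 stands for 25 mm of shift or 0.15 rad of turn. Its arguments: {"type":"object","properties":{"travel":{"type":"array","items":{"type":"array","items":{"type":"number"}}},"twist":{"type":"array","items":{"type":"number"}},"fingers":{"type":"number"},"newtons":{"type":"number"}},"required":["travel","twist"]}

```bash
mkdir -p pics; ls; python3 - <<'E'
from station import arm, imaging, models
import cv2,numpy as np
s=arm.get_state(); print(s)
for c in ("scene","top"):
    f=imaging.grab_frame(c); cv2.imwrite(f"pics/{c}0.png",f["pixels"][:,:,::-1])
    print(c,f["fx"],f["fy"],f["cx"],f["cy"],np.round(f["R"],4).tolist(),np.round(f["t"],4).tolist())
    for n in ("tank","coupling","cam_arm_a","tumbler","kitchen_timer","spice_jar","matchbox","tape_roll"):
        print(n,[(np.round(b["extent"],1).tolist(),round(b["confidence"],2)) for b in models.boxes_of(n,c)][:3])
E
```

```text
pics
{'t': 0.0, 'q': array([-9.62878392e-01,  3.59390911e-01,  1.10713018e-02, -3.45420153e-04,
       -1.22413598e+00, -2.88115915e-01]), 'qd': array([-7.09621464e-04,  1.33048893e-04, -3.64486957e-04, -1.43934737e-04,
        4.32421348e-05, -1.09453306e-03]), 'joint_efforts': array([ 2.59520284e-04, -5.82711554e+01,  2.93058801e+01,  6.99719220e+00,
        7.02770718e-03, -1.38980645e-04]), 'eef_pos': array([ 0.21204282, -0.64033985,  0.24442635]), 'ee_rot': array([ 3.13990951e+00, -1.60185209e-04, -2.82190813e+00]), 'force': array([0.17938349, 0.62515503, 0.59842957]), 'moment': array([-0.00672984,  0.02000514,  0.01100944]), 'gripper_force': 0.0, 'width': 0.0875966236826002}
scene 497.02491442164717 497.02491442164717 280.50181439129 205.19967880857524 [[0.8091, -0.5876, -0.007], [-0.3857, -0.5221, -0.7607], [0.4433, 0.6182, -0.649]] [-0.421, 0.2926, 0.6725]
tank [([309.9, 283.5, 80.9, 84.3], 0.6)]
coupling [([261.8, 235.9, 10.5, 9.9], 0.7), ([254.3, 216.8, 33.3, 63.5], 0.59), ([302.0, 192.9, 32.8, 22.1], 0.46)]
cam_arm_a []
tumbler [([281.1, 153.0, 31.7, 57.4], 0.91), ([161.9,
[... 323 characters left out ...]
)]
top 460.3374163056338 460.3374163056338 279.1175231455788 206.7107920300785 [[0.0277, -0.9993, 0.0237], [-0.9879, -0.031, -0.1522], [0.1529, -0.0192, -0.9881]] [0.0098, 0.5412, 0.9103]
tank [([345.5, 234.4, 59.7, 72.9], 0.97), ([188.4, 137.6, 45.0, 48.1], 0.57)]
coupling [([257.2, 219.0, 67.7, 37.6], 0.58)]
cam_arm_a [([234.4, 208.6, 24.6, 16.0], 0.66), ([281.0, 229.2, 18.3, 9.0], 0.62), ([344.8, 232.8, 65.4, 73.0], 0.49)]
tumbler [([190.6, 139.8, 48.1, 45.7], 0.94)]
kitchen_timer [([283.9, 146.5, 33.9, 36.8], 0.96)]
spice_jar [([320.7, 145.8, 25.6, 32.8], 0.71)]
matchbox [([242.4, 149.8, 24.9, 20.0], 0.76), ([281.0, 230.1, 19.3, 6.7], 0.68)]
tape_roll [([169.1, 265.8, 51.3, 39.5], 0.97)]
```

```bash
python3 - <<'E'
import cv2,numpy as np
a=cv2.imread("pics/scene0.png")[130:340,190:390]; b=cv2.imread("pics/top0.png")[110:320,150:390]
cv2.imwrite("pics/v1.png",cv2.resize(a,None,fx=2.8,fy=2.8,interpolation=cv2.INTER_CUBIC))
cv2.imwrite("pics/v2.png",cv2.resize(b,None,fx=2.8,fy=2.8,interpolation=cv2.INTER_CUBIC))
E
```

```text
(no output)
```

View pics/v1.png

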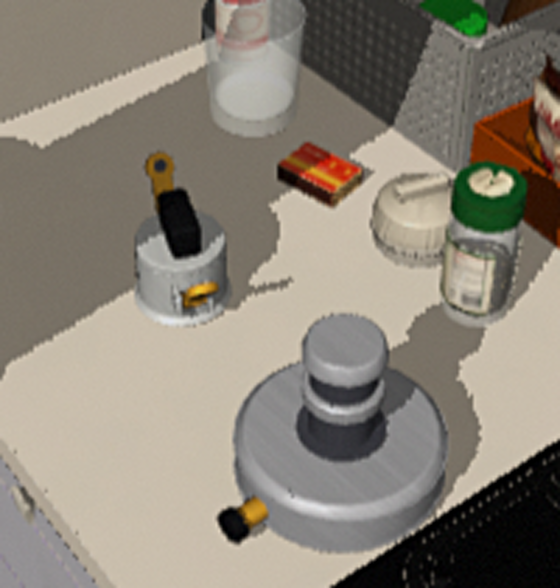

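View pics/v2.png

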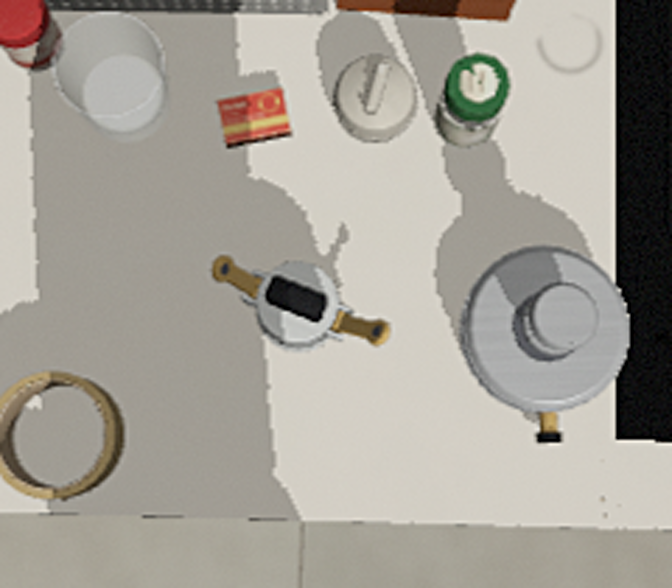

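The scene view shows the coupling (black bar at about px 253,208), with its far arm hole at about (247,189). The tank neck's lip top is at about (313,254). In the top view the bar is centred at about (256,217), the arm holes are at (230,205) and (285,228), and the neck top is at about (351,223). Next I'll fit models to both views.

```bash
cat > h.py <<'E'
from station import arm, imaging, models
import cv2,numpy as np
from scipy.optimize import least_squares, minimize
def proj(f,P):
    c=np.asarray(P)@np.asarray(f["R"]).T+f["t"]
    return np.c_[f["fx"]*c[:,0]/c[:,2]+f["cx"], f["fy"]*c[:,1]/c[:,2]+f["cy"]]
A=np.linspace(0,2*np.pi,60)
def circ(x,y,z,r): return np.c_[x+r*np.cos(A),y+r*np.sin(A),0*A+z]
def hull(f,P,m,S=4):
    h=cv2.convexHull(np.round((proj(f,P)+.5)*S).astype(np.int32)); cv2.fillConvexPoly(m,h,1)
def tankmask(f,x,y,h):
    S=4;m=np.zeros((420*S,560*S),np.uint8)
    hull(f,np.r_[circ(x,y,0,.061),circ(x,y,.045,.061)],m)
    t=.045+h
    hull(f,np.r_[circ(x,y,t,.0205),circ(x,y,t-.006,.024),circ(x,y,t-.012,.024)],m)
    hull(f,np.r_[circ(x,y,.045,.019),circ(x,y,t,.019)],m)
    hull(f,np.r_[circ(x,y,t-.0315,.0235),circ(x,y,t-.04,.0235)],m)
    return cv2.resize(m.astype(np.float32),(560,420),interpolation=cv2.INTER_AREA)
def gp(f,u,v,z):
    R=np.asarray(f["R"]);d=R.T@[(u-f["cx"])/f["fx"],(v-f["cy"])/f["fy"],1];o=-R.T@f["t"]
    return o+d*(z-o[2])/d[2]
E
python3 - <<'E'
from h import *
F={c:imaging.grab_frame(c) for c in("scene","top")}
print(gp(F["top"],255.7,217.1,.077),gp(F["top"],351.1,223.2,.115),gp(F["top"],230,205.4,.07),gp(F["top"],285.4,228.2,.07))
M={}
for c in F:
    for s in models.silhouettes("tank",c)[:2]:
        print(c,s["extent"],s["confidence"],s["pixels"].sum())
        M.setdefault(c,s["pixels"].astype(np.float32))
    for n in("coupling","cam_arm_a"):
      for s in models.silhouettes(n,c)[:3]: print(n,c,np.round(s["extent"],1),s["confidence"],s["pixels"].sum())
def cost(p): return sum(np.abs(tankmask(F[c],*p)-M[c]).sum() for c in F)
g=gp(F["top"],351,223,.11)
x0=[g[0],g[1],.065]
for h in(.055,.065,.075):
    r=minimize(cost,[g[0],g[1],h],method="Nelder-Mead",options=dict(initial_simplex=[[g[0],g[1],h],[g[0]+.01,g[1],h],[g[0],g[1]+.01,h],[g[0],g[1],h+.01]]))
    print(r.x,r.fun)
# coupling points: bar top centre, tips
obs={"top":[(230,205.4),(285.4,228.2),(255.7,217.1)],"scene":[(246.8,189.3),None,None]}
def res(p):
    x,y,w=p;c,s=np.cos(w),np.sin(w);L=np.array([[0,.0575,.0703],[0,-.0575,.0703],[0,0,.076]])
    W=np.c_[x+c*L[:,0]-s*L[:,1],y+s*L[:,0]+c*L[:,1],L[:,2]]
    return np.concatenate([np.subtract(o,q) for k in F for o,q in zip(obs[k],proj(F[k],W)) if o])
b=gp(F["top"],255.7,217.1,.077)
r=least_squares(res,[b[0],b[1],-.4]);print("coup",r.x,r.fun.round(1))
E
```

```text
[0.51294205 0.07218929 0.077     ] [ 0.50189197 -0.11059307  0.115     ] [0.53584937 0.1245701  0.07      ] [0.49340869 0.01258347 0.07      ]
scene [308.6, 283.8, 78.9, 82.7] 0.8 5009
coupling scene [254.9 217.5  30.4  60.2] 0.6 1329
cam_arm_a scene [247.4 191.7   9.1  12.3] 0.64 116
cam_arm_a scene [363.2 217.6  30.7  59.1] 0.57 1456
cam_arm_a scene [261.4 237.   14.9  15.6] 0.4 112
top [344.0, 234.7, 58.4, 73.7] 0.95 2856
coupling top [255.6 219.4  60.4  36.8] 0.83 1036
coupling top [321.8 146.9  24.9  32.9] 0.7 718
cam_arm_a top [278.9 228.6  19.   11.9] 0.49 138
[ 0.50337573 -0.10894223  0.06899623] 602.1875
[ 0.50334214 -0.10945754  0.06871924] 602.375
[ 0.5036173  -0.10904648  0.06828449] 602.5625
coup [ 0.51357374  0.06977974 -0.35056593] [-0.5  0.6 -0.3 -1.2  1.6  0.3 -1.2  0.2]
```

Call:
play_rows:
  travel:
    - [-0.88,1,0]
    - [-0.88,1,0]
    - [-0.88,1,0]
    - [-0.88,1,0]
    - [-0.88,1,0]
    - [-0.88,1,0]
    - [-0.88,1,0]
    - [-0.88,1,0]
  twist: [0,0,0,0,0,0,0,0]
  fingers: 0.7

```text
t: 2.3
eef_pos: [0.3167, -0.3946, 0.2456]
ee_rot: [-3.141, 0.0, -2.822]
force: [0.7, 0.0, 0.1]
width: 0.0615
gripper_force: 0.0
```

Call:
play_rows:
  travel:
    - [-0.88,1,0]
    - [-0.88,1,0]
    - [-0.88,1,0]
    - [-0.88,1,0]
    - [-0.88,1,0]
    - [-0.88,1,0]
    - [-0.88,1,0]
    - [-0.88,1,0]
  twist: [0,0,0,0,0,0,0,0]

```text
t: 3.3
eef_pos: [0.4209, -0.1493, 0.2457]
ee_rot: [-3.141, 0.001, -2.822]
force: [0.3, 0.1, -0.8]
width: 0.0616
gripper_force: 0.0
```

Call:
play_rows:
  travel:
    - [-0.88,1,0]
    - [-0.88,1,0]
    - [-0.88,1,0]
    - [-0.88,1,0]
    - [-0.88,1,0]
    - [-0.88,1,0]
    - [-0.8,0.8,0]
    - [0,0,0]
  twist: [0,0,0,0,0,0,0,-1]

```text
t: 4.3
eef_pos: [0.5124, 0.0605, 0.2451]
ee_rot: [-3.142, -0.0, -2.668]
force: [-0.8, -0.3, -1.0]
width: 0.0612
gripper_force: 0.0
```

Call:
play_rows:
  travel:
    - [0,0,0]
    - [0,0,0]
    - [0,0,0]
    - [0,0,0]
    - [0,0,0]
    - [0,0,0]
  twist: [-1,-1,-1,-1,-0.93,0]

```text
t: 5.05
eef_pos: [0.5117, 0.0589, 0.2454]
ee_rot: [-3.142, 0.0, -1.933]
force: [-0.1, -0.6, -0.1]
width: 0.0613
gripper_force: 0.0
```

Call:
play_rows:
  travel:
    - [-0.45,0.12,0.8]
    - [0,0,1]
    - [0,0,1]
    - [0,0,1]
    - [0,0,1]
    - [0,0,1]
    - [0,0,0.9]
    - [0,0,0]
  twist: [0,0,0,0,0,0,0,0]

```text
t: 6.05
eef_pos: [0.5117, 0.0699, 0.0765]
ee_rot: [3.139, -0.003, -1.935]
force: [0.5, -0.1, 0.3]
width: 0.0613
gripper_force: 0.0
```

```bash
python3 - <<'E'
from h import *
for c in ("top","scene"):
    f=imaging.grab_frame(c); s=arm.get_state()
    r=f["pixels"][160:280,200:310] if c=="top" else f["pixels"][130:270,200:310]
    cv2.imwrite(f"pics/g_{c}.png",cv2.resize(r[:,:,::-1],None,fx=4,fy=4,interpolation=cv2.INTER_CUBIC))
print(s["eef_pos"],s["ee_rot"])
E
```

```text
[0.51306514 0.07047836 0.0783846 ] [-3.14126779e+00 -8.54991779e-05 -1.93371049e+00]
```

View pics/g_scene.png

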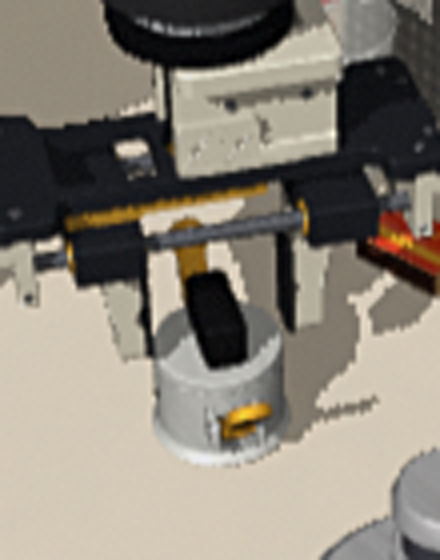

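The fingers straddle the black bar evenly, at crop columns 150 and 280 around the bar at 188–245. I'll lower slightly, grip and lift.

Call:
play_rows:
  travel:
    - [0,0,0.15]
    - [0,0,0]
    - [0,0,0]
    - [0,0,0]
    - [0,0,0]
    - [0,0,0]
  twist: [0,0,0,0,0,0]
  fingers: 0
  newtons: 40

```text
t: 6.9
eef_pos: [0.5127, 0.0704, 0.0743]
ee_rot: [-3.141, 0.0, -1.932]
force: [0.2, 0.2, 0.8]
width: 0.0196
gripper_force: 40.0
```

Call:
play_rows:
  travel:
    - [0,0,-0.5]
    - [0,0,-1]
    - [0,0,-1]
    - [0,0,-1]
    - [0,0,-1]
    - [0,0,-1]
    - [0,0,-0.5]
    - [0,0,0]
  twist: [0,0,0,0,0,0,0,0]

```text
t: 7.9
eef_pos: [0.5127, 0.0705, 0.2247]
ee_rot: [-3.141, 0.001, -1.932]
force: [0.8, 0.4, -3.7]
width: 0.0199
gripper_force: 40.0
```

Call:
play_rows:
  travel:
    - [0.98,-0.313,0]
    - [0.98,-0.313,0]
    - [0.98,-0.313,0]
    - [0.98,-0.313,0]
    - [0.98,-0.313,0]
    - [0.98,-0.313,0]
    - [0.98,-0.313,0]
    - [0,0,0]
  twist: [0,0,0,0,0,0,0,0]

```text
t: 8.9
eef_pos: [0.5022, -0.1106, 0.2226]
ee_rot: [3.139, -0.001, -1.935]
force: [0.4, -0.7, -3.7]
width: 0.0199
gripper_force: 40.0
```

```bash
python3 - <<'E'
from h import *
for c in ("scene","top"):
    f=imaging.grab_frame(c); s=arm.get_state()
    x,y,z=s["eef_pos"]; z-=.0743
    print(s["eef_pos"],s["ee_rot"][2])
    im=np.ascontiguousarray(f["pixels"][:,:,::-1]); S=4
    u0,v0=(240,120) if c=="scene" else (290,160)
    im=cv2.resize(im[v0:v0+200 if c=="scene" else v0+140,u0:u0+140],None,fx=S if c!="scene" else 3,fy=S if c!="scene" else 3,interpolation=cv2.INTER_CUBIC)
    S=S if c!="scene" else 3
    def draw(P,col): cv2.polylines(im,[np.round((proj(f,P)+.5-[u0,v0])*S).astype(np.int32)],True,col,1)
    draw(circ(x,y,z,.0335),(0,0,255)); draw(circ(x,y,z+.052,.030),(0,0,255))
    X,Y,H=.5034,-.109,.0687
    draw(circ(X,Y,.045,.061),(0,255,0)); draw(circ(X,Y,0,.061),(0,255,0)); draw(circ(X,Y,.045+H,.0205),(0,255,0)); draw(circ(X,Y,.045+H-.012,.024),(255,0,0))
    cv2.imwrite(f"pics/n_{c}.png",im)
a=cv2.imread("pics/n_scene.png");b=cv2.imread("pics/n_top.png")[:, :370]
H=np.zeros((600,800,3),np.uint8);H[:,:420]=a[:600];H[:560,420:790]=b;cv2.imwrite("pics/n.png",H)
E
```

```text
[ 0.50239716 -0.10994506  0.22283156] -1.9340970933096289
[ 0.5026024  -0.10946904  0.22306372] -1.933337931103728
```

View pics/n.png

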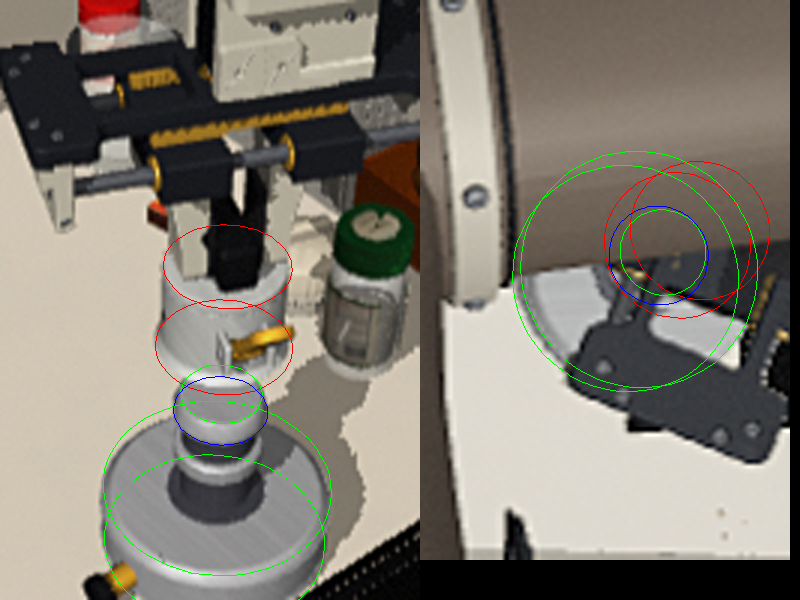

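The scene half shows the overlay matching the cap (rim columns 155–293) and the neck lip (174–267, front edge at row 445). I'll check the neck fit on the initial unobstructed pictures.

```bash
python3 - <<'E'
from h import *
H=np.zeros((600,800,3),np.uint8)
for c,(u0,v0),k in (("scene",(262,235),0),("top",(310,190),400)):
    f=imaging.grab_frame(c); S=4
    im=cv2.resize(cv2.imread(f"pics/{c}0.png")[v0:v0+100,u0:u0+100],None,fx=S,fy=S,interpolation=cv2.INTER_CUBIC)
    im2=im.copy()
    def draw(P,col): cv2.polylines(im,[np.round((proj(f,P)+.5-[u0,v0])*S).astype(np.int32)],True,col,1)
    X,Y,h=.5034,-.109,.0687
    draw(circ(X,Y,.045,.061),(0,255,0)); draw(circ(X,Y,0,.061),(0,255,0)); draw(circ(X,Y,.045+h,.0205),(0,0,255)); draw(circ(X,Y,.045+h-.012,.024),(255,0,0))
    H[:400,k:k+400]=im
cv2.imwrite("pics/ov.png",H[:400])
E
```

```text
(no output)
```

View pics/ov.png

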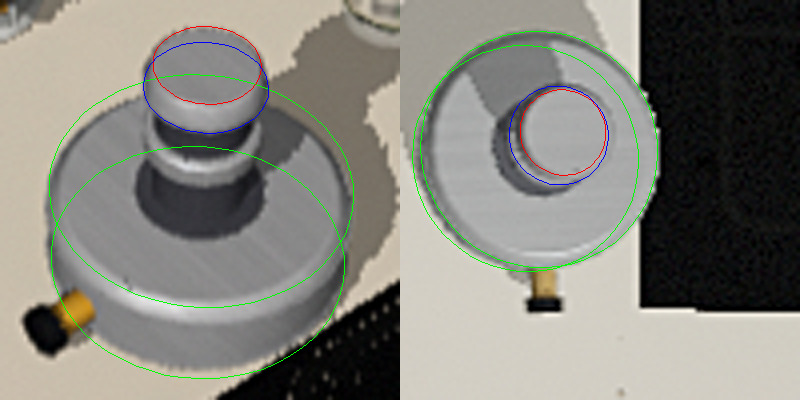

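Call:
play_rows:
  travel:
    - [0,-0.04,0.6]
    - [0,0,0.6]
    - [0,0,0.4]
    - [0,0,0.3]
    - [0,0,0.15]
    - [0,0,0]
  twist: [0,0,0,0,0,0]

```text
t: 9.85
eef_pos: [0.5025, -0.1109, 0.1718]
ee_rot: [3.139, -0.003, -1.932]
force: [-2.3, -7.1, -5.0]
width: 0.0198
gripper_force: 40.0
```

Call:
play_rows:
  travel:
    - [0.06,0,0]
    - [0,0,0]
    - [0,0,0]
  twist: [0,0,0]

```text
t: 10.22
eef_pos: [0.5026, -0.1114, 0.1722]
ee_rot: [3.14, -0.001, -1.933]
force: [-3.2, -4.0, -5.2]
width: 0.0199
gripper_force: 40.0
```

Call:
play_rows:
  travel:
    - [0.06,0.03,0]
    - [0,0,0]
    - [0,0,0]
  twist: [0,0,0]

```text
t: 10.6
eef_pos: [0.5026, -0.1121, 0.173]
ee_rot: [-3.141, 0.0, -1.932]
force: [-1.8, -1.3, -4.7]
width: 0.0201
gripper_force: 40.0
```

Call:
play_rows:
  travel:
    - [0.02,0.02,0.08]
    - [0,0,0.08]
    - [0,0,0.08]
    - [0,0,0]
  twist: [0,0,0,0]

```text
t: 11.1
eef_pos: [0.5021, -0.1125, 0.1668]
ee_rot: [-3.141, 0.0, -1.932]
force: [-0.3, 1.0, -3.9]
width: 0.0198
gripper_force: 40.0
```

Call:
play_rows:
  travel:
    - [0,0,0.08]
    - [0,0,0.08]
    - [0,0,0.08]
    - [0,0,0]
  twist: [0,0,0,0]

```text
t: 11.6
eef_pos: [0.5015, -0.1126, 0.1606]
ee_rot: [3.141, -0.0, -1.932]
force: [0.3, -0.7, -3.2]
width: 0.0199
gripper_force: 40.0
```

Call:
play_rows:
  travel:
    - [0,0,0.06]
    - [0,0,0.06]
    - [0,0,0]
  twist: [0,0,0]

```text
t: 11.98
eef_pos: [0.5015, -0.1125, 0.1576]
ee_rot: [3.141, 0.0, -1.932]
force: [-0.8, 0.8, -4.2]
width: 0.0197
gripper_force: 40.0
```

Call:
play_rows:
  travel:
    - [0,0,0.06]
    - [0,0,0.06]
    - [0,0,0]
  twist: [0,0,0]

```text
t: 12.35
eef_pos: [0.5015, -0.1124, 0.1544]
ee_rot: [3.141, 0.0, -1.933]
force: [-1.5, 1.6, -5.4]
width: 0.0199
gripper_force: 40.0
```

Call:
play_rows:
  travel:
    - [0,0,0.06]
    - [0,0,0.06]
    - [0,0,0]
  twist: [0,0,0]

```text
t: 12.72
eef_pos: [0.5015, -0.1127, 0.1513]
ee_rot: [3.141, -0.0, -1.932]
force: [-0.5, 1.3, -5.0]
width: 0.0194
gripper_force: 40.0
```

Call:
play_rows:
  travel:
    - [0,0,0.06]
    - [0,0,0.06]
    - [0,0,0]
  twist: [0,0,0]

```text
t: 13.1
eef_pos: [0.5021, -0.1126, 0.149]
ee_rot: [-3.141, 0.0, -1.932]
force: [0.1, -0.8, -3.6]
width: 0.0194
gripper_force: 40.0
```

Call:
play_rows:
  travel:
    - [0,0,0.05]
    - [0,0,0.05]
    - [0,0,0]
  twist: [0,0,0]

```text
t: 13.48
eef_pos: [0.5021, -0.1127, 0.1469]
ee_rot: [-3.141, 0.0, -1.932]
force: [-1.9, -0.1, 4.9]
width: 0.0198
gripper_force: 40.0
```

Call:
play_rows:
  travel:
    - [0,0,0.05]
    - [0,0,0]
  twist: [0,0]

```text
t: 13.72
eef_pos: [0.5021, -0.1127, 0.146]
ee_rot: [-3.14, 0.0, -1.932]
force: [-3.1, 0.3, 8.0]
width: 0.0196
gripper_force: 40.0
```

Call:
play_rows:
  travel:
    - [0,0,0.05]
    - [0,0,0]
  twist: [0,0]

```text
t: 13.98
eef_pos: [0.5022, -0.1128, 0.1458]
ee_rot: [-3.14, 0.0, -1.932]
force: [-6.4, 1.8, 18.6]
width: 0.0197
gripper_force: 40.0
```

```bash
python3 - <<'E'
from h import *
f=imaging.grab_frame("scene"); s=arm.get_state()
print(s["eef_pos"],s["force"],s["ee_rot"])
cv2.imwrite("pics/p1.png",cv2.resize(f["pixels"][180:340,240:400,::-1],None,fx=3.7,fy=3.7,interpolation=cv2.INTER_CUBIC))
E
```

```text
[ 0.50214891 -0.1128298   0.14583834] [-5.73554129  1.19854165 18.03806709] [-3.13980055e+00  8.79464281e-05 -1.93161830e+00]
```

View pics/p1.png

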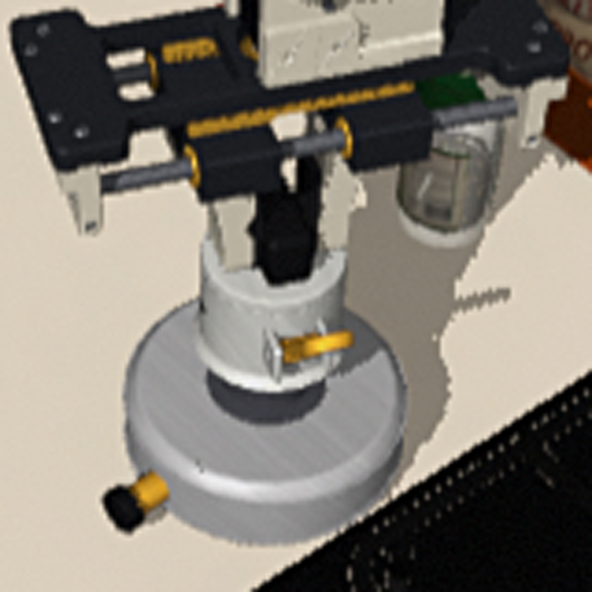

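The cap rim now covers the collar, and only the neck column shows beneath it (crop rows 385–425). At z = 0.1458 with about 22 N net this agrees with the fitted home height (0.145), so the gasket is fully pressed. I'll release and rise.

Call:
play_rows:
  travel:
    - [0,0,0]
    - [0,0,0]
    - [0,0,0]
    - [0,0,0]
    - [0,0,-0.5]
    - [0,0,-1]
    - [0,0,-0.6]
    - [0,0,0]
  twist: [0,0,0,0,0,0,0,0]
  fingers: 0.55
  newtons: 20

```text
t: 15.02
eef_pos: [0.5023, -0.1125, 0.1976]
ee_rot: [-3.139, 0.001, -1.932]
force: [-0.2, 0.3, 0.3]
width: 0.0483
gripper_force: 0.0
```

Call:
play_rows:
  travel:
    - [0.4,0,0]
    - [0.8,0,0]
    - [0.4,0,0]
    - [0,0,0]
    - [0,0,0]
  twist: [0,0,0,0,0]
  fingers: 0

```text
t: 15.65
eef_pos: [0.4876, -0.1502, 0.1963]
ee_rot: [3.142, 0.0, -1.933]
force: [-0.0, 0.2, 0.2]
width: 0.0039
gripper_force: 0.0
```

```bash
python3 - <<'E'
from h import *
f=imaging.grab_frame("scene"); s=arm.get_state()
print(s["eef_pos"],s["force"],s["ee_rot"],s["width"])
cv2.imwrite("pics/p2.png",cv2.resize(f["pixels"][180:340,240:400,::-1],None,fx=3.7,fy=3.7,interpolation=cv2.INTER_CUBIC))
E
```

```text
[ 0.48763896 -0.15000373  0.19630847] [-0.32668745  0.07700945  0.02671695] [ 3.14155138e+00  2.32123294e-05 -1.93250484e+00] 0.002209928492374115
```

View pics/p2.png

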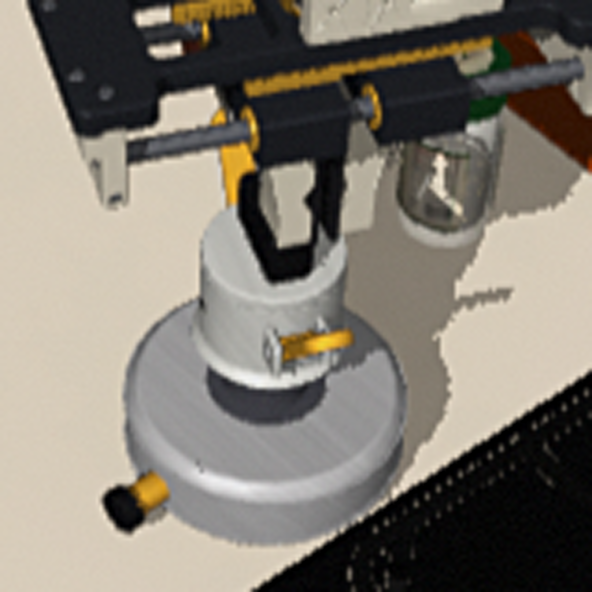

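```bash
python3 - <<'E'
from h import *
f=imaging.grab_frame("scene")
P=[[.4876,-.150,.177],[.4876,-.150,.196],[.5021,-.1127,.1485],[.5021,-.1127,.1235],[.5021-.353*.0575,-.1127-.936*.0575,.142],[.5021-.353*.0325,-.1127-.936*.0325,.0985],[.5021+.353*.0575,-.1127+.936*.0575,.142]]
print(((proj(f,P)-[240,180])*3.7).round())
E
```

```text
[[313. 223.]
 [316. 186.]
 [277. 206.]
 [275. 251.]
 [325. 321.]
 [298. 350.]
 [234. 126.]]
```

Call:
play_rows:
  travel:
    - [0,0,0.5]
    - [0,0,0.6]
    - [0,0,0.48]
    - [0,0,0]
    - [0.2,0,0]
    - [0.2,0,0]
    - [0,0,0]
  twist: [0,0,0,0,0,0,0]

```text
t: 16.62
eef_pos: [0.4842, -0.1597, 0.1573]
ee_rot: [-3.141, 0.0, -1.933]
force: [-0.4, 0.6, 0.5]
width: 0.0005
gripper_force: 0.3
```

Call:
play_rows:
  travel:
    - [0.2,0,0.08]
    - [0.2,0,0.08]
    - [0.16,0,0.14]
    - [0.16,0,0.14]
    - [0,0,0]
  twist: [0,0,0,0,0]

```text
t: 17.25
eef_pos: [0.4774, -0.1766, 0.1456]
ee_rot: [3.141, -0.0, -1.933]
force: [1.7, 1.4, 0.7]
width: 0.0007
gripper_force: 0.8
```

Call:
play_rows:
  travel:
    - [0.14,0,0.26]
    - [0.14,0,0.26]
    - [0,0,0]
  twist: [0,0,0]

```text
t: 17.62
eef_pos: [0.4747, -0.1831, 0.1322]
ee_rot: [3.14, -0.001, -1.933]
force: [-0.2, 0.3, 0.9]
width: 0.0
gripper_force: 0.5
```

Call:
play_rows:
  travel:
    - [0.08,0,0.28]
    - [0.08,0,0.28]
    - [0,0,0]
  twist: [0,0,0]

```text
t: 18.0
eef_pos: [0.4735, -0.1867, 0.1183]
ee_rot: [3.141, -0.0, -1.932]
force: [0.4, 0.5, 0.8]
width: 0.0006
gripper_force: 0.5
```

Call:
play_rows:
  travel:
    - [0.03,0,0.1]
    - [0,0,0.1]
    - [0,0,0]
  twist: [0,0,0]

```text
t: 18.38
eef_pos: [0.4735, -0.1872, 0.1138]
ee_rot: [3.142, -0.0, -1.932]
force: [0.7, 1.4, 3.1]
width: 0.0004
gripper_force: 1.2
```

Call:
play_rows:
  travel:
    - [0,0,0.06]
    - [0,0,0.04]
    - [0,0,0]
  twist: [0,0,0]

```text
t: 18.75
eef_pos: [0.4736, -0.1872, 0.1114]
ee_rot: [-3.141, -0.0, -1.932]
force: [0.9, 1.4, 3.9]
width: 0.0002
gripper_force: 1.5
```

Call:
play_rows:
  travel:
    - [0,0,0.04]
    - [0,0,0]
  twist: [0,0]

```text
t: 19.0
eef_pos: [0.4735, -0.1872, 0.1103]
ee_rot: [-3.142, -0.0, -1.932]
force: [1.2, 2.3, 3.2]
width: 0.0004
gripper_force: 1.6
```

Call:
play_rows:
  travel:
    - [0,0,0.04]
    - [0,0,0]
  twist: [0,0]

```text
t: 19.25
eef_pos: [0.4735, -0.1872, 0.1093]
ee_rot: [3.142, -0.0, -1.932]
force: [0.2, 1.2, 3.4]
width: 0.0005
gripper_force: 1.6
```

Call:
play_rows:
  travel:
    - [0,0,0.05]
    - [0,0,0]
  twist: [0,0]

```text
t: 19.5
eef_pos: [0.4735, -0.1872, 0.108]
ee_rot: [3.142, -0.0, -1.932]
force: [0.7, 1.7, 3.8]
width: 0.0007
gripper_force: 1.5
```

Call:
play_rows:
  travel:
    - [0,0,0.05]
    - [0,0,0]
  twist: [0,0]

```text
t: 19.75
eef_pos: [0.4737, -0.1872, 0.107]
ee_rot: [-3.141, 0.0, -1.932]
force: [0.5, 1.8, 6.2]
width: 0.0009
gripper_force: 2.5
```

Call:
play_rows:
  travel:
    - [0,0,0.04]
    - [0,0,0]
  twist: [0,0]

```text
t: 20.0
eef_pos: [0.4739, -0.1872, 0.1063]
ee_rot: [-3.141, 0.0, -1.932]
force: [-0.3, 1.6, 8.7]
width: 0.0006
gripper_force: 3.6
```

Call:
play_rows:
  travel:
    - [0,0,-1]
    - [0,0,-1]
    - [0,0,-1]
    - [0,0,-1]
    - [0,0,-0.5]
    - [0,0,0]
  twist: [0,0,0,0,0,0]

```text
t: 20.75
eef_pos: [0.4735, -0.1872, 0.2184]
ee_rot: [-3.141, 0.0, -1.933]
force: [-0.7, 0.8, -0.5]
width: 0.0005
gripper_force: 0.0
```

```bash
python3 - <<'E'
from h import *
f=imaging.grab_frame("scene"); s=arm.get_state()
print(s["eef_pos"],s["force"])
cv2.imwrite("pics/p3.png",cv2.resize(f["pixels"][180:340,240:400,::-1],None,fx=3.7,fy=3.7,interpolation=cv2.INTER_CUBIC))
c=np.array([.5021,-.1127]);d=np.array([-.353,-.936])
for a in(.8,1,1.22):
  th=np.pi/6+a
  for L in(50,57): print(a,L,((proj(f,[[*(c+d*(.0325+L/1e3*np.sin(th))),.0715+.027+L/1e3*np.cos(th)]])-[240,180])*3.7).round())
E
```

```text
[ 0.47301159 -0.18712584  0.21759773] [ 0.16475966 -0.61925464 -0.46270516]
0.8 50 [[341. 422.]]
0.8 57 [[347. 433.]]
1 50 [[341. 442.]]
1 57 [[347. 455.]]
1.22 50 [[338. 459.]]
1.22 57 [[344. 474.]]
```

View pics/p3.png

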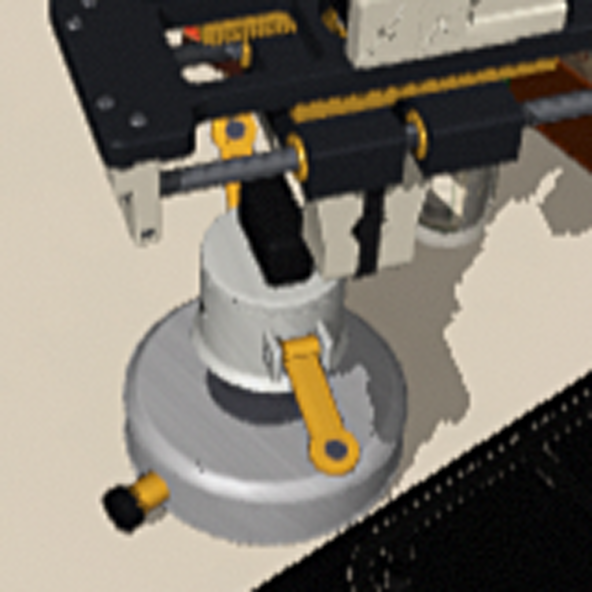

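The near arm is down: its eye hole at (337,450) matches the prediction for about 1.2 rad. The cap is unmoved and the far arm is still open. Now the other side.

Call:
play_rows:
  travel:
    - [-0.8,0,0]
    - [-1,0,0]
    - [-1,0,0]
    - [-1,0,0]
    - [-0.7,0,0]
    - [-0.3,0,0]
    - [0,0,0]
  twist: [0,0,0,0,0,0,0]

```text
t: 21.68
eef_pos: [0.5158, -0.0748, 0.218]
ee_rot: [3.141, -0.0, -1.932]
force: [0.2, -0.2, 0.2]
width: 0.0005
gripper_force: 0.0
```

Call:
play_rows:
  travel:
    - [0,0,0.6]
    - [0,0,0.8]
    - [0,0,0.7]
    - [0,0,0.35]
    - [0,0,0]
    - [-0.2,0,0]
    - [-0.2,0,0]
    - [0,0,0]
  twist: [0,0,0,0,0,0,0,0]

```text
t: 22.68
eef_pos: [0.5196, -0.0653, 0.1575]
ee_rot: [-3.141, 0.0, -1.932]
force: [-1.8, -1.6, 1.1]
width: 0.0001
gripper_force: 1.2
```

Call:
play_rows:
  travel:
    - [-0.2,0,0.08]
    - [-0.2,0,0.08]
    - [-0.16,0,0.14]
    - [-0.16,0,0.14]
    - [0,0,0]
  twist: [0,0,0,0,0]

```text
t: 23.3
eef_pos: [0.5261, -0.0483, 0.1458]
ee_rot: [-3.142, 0.0, -1.932]
force: [-1.4, -1.5, 2.5]
width: 0.0005
gripper_force: 1.0
```

Call:
play_rows:
  travel:
    - [-0.14,0,0.26]
    - [-0.14,0,0.26]
    - [-0.08,0,0.28]
    - [-0.08,0,0.28]
    - [0,0,0]
  twist: [0,0,0,0,0]

```text
t: 23.92
eef_pos: [0.5299, -0.0382, 0.1186]
ee_rot: [3.141, 0.0, -1.932]
force: [-0.8, -0.8, 2.8]
width: 0.0006
gripper_force: 1.4
```

Call:
play_rows:
  travel:
    - [-0.03,0,0.1]
    - [0,0,0.1]
    - [0,0,0.1]
    - [0,0,0]
  twist: [0,0,0,0]

```text
t: 24.42
eef_pos: [0.53, -0.0378, 0.1116]
ee_rot: [-3.141, 0.0, -1.932]
force: [-1.2, -2.0, 3.7]
width: 0.0004
gripper_force: 1.8
```

Call:
play_rows:
  travel:
    - [0,0,0.05]
    - [0,0,0.05]
    - [0,0,0]
  twist: [0,0,0]

```text
t: 24.8
eef_pos: [0.5302, -0.0382, 0.1097]
ee_rot: [-3.141, -0.0, -1.932]
force: [-2.3, -4.5, 8.5]
width: 0.0001
gripper_force: 4.1
```

Call:
play_rows:
  travel:
    - [0,0,0.04]
    - [0,0,0]
  twist: [0,0]

```text
t: 25.05
eef_pos: [0.5303, -0.0383, 0.1091]
ee_rot: [-3.141, -0.001, -1.932]
force: [-1.4, -4.6, 11.8]
width: 0.0005
gripper_force: 5.4
```

Call:
play_rows:
  travel:
    - [0,0,-0.5]
    - [0,0,-1]
    - [0,0,-1]
    - [0,0,-1]
    - [0,0,-1]
    - [-1,0,0]
    - [-1,0,0]
    - [-1,0,0]
  twist: [0,0,0,0,0,0,0,0]

```text
t: 26.05
eef_pos: [0.5568, 0.0339, 0.2202]
ee_rot: [3.141, -0.0, -1.932]
force: [0.7, -0.0, -1.4]
width: 0.0006
gripper_force: 0.0
```

Call:
play_rows:
  travel:
    - [-1,0,-0.5]
    - [-1,0,-0.5]
    - [0,0,0]
  twist: [0,0,0]

```text
t: 26.42
eef_pos: [0.5752, 0.0816, 0.2456]
ee_rot: [-3.141, 0.0, -1.93]
force: [-0.5, -1.0, -0.4]
width: 0.0001
gripper_force: 0.0
```

```bash
python3 - <<'E'
from h import *
s=arm.get_state(); print(s["eef_pos"],s["force"])
H=np.zeros((400,800,3),np.uint8)
for n,(u0,v0),k in (("scene",(262,210),0),("top",(300,180),400)):
    f=imaging.grab_frame(n)
    H[:,k:k+400]=cv2.resize(f["pixels"][v0:v0+110,u0:u0+110,::-1],(400,400),interpolation=cv2.INTER_CUBIC)
    c=np.array([.5021,-.1127]);d=np.array([-.353,-.936])
    for sg in(1,-1):
     for a in(.9,1.05,1.22):
      th=np.pi/6+a;L=.05;q=sg*(.0325+L*np.sin(th)-.003*np.cos(th))
      print(n,sg,a,((proj(f,[[*(c+d*q),.0715+.027+L*np.cos(th)+.003*np.sin(th)]])-[u0,v0])*400/110).round())
cv2.imwrite("pics/p4.png",H)
E
```

```text
[0.57520581 0.08158616 0.24564394] [-0.47051702 -0.98700185 -0.43099309]
scene 1 0.9 [[255. 310.]]
scene 1 1.05 [[255. 324.]]
scene 1 1.22 [[253. 338.]]
scene -1 0.9 [[132.  36.]]
scene -1 1.05 [[131.  47.]]
scene -1 1.22 [[131.  61.]]
top 1 0.9 [[332. 217.]]
top 1 1.05 [[330. 219.]]
top 1 1.22 [[326. 220.]]
top -1 0.9 [[ 44. 100.]]
top -1 1.05 [[ 41. 101.]]
top -1 1.22 [[ 40. 104.]]
```

View pics/p4.png

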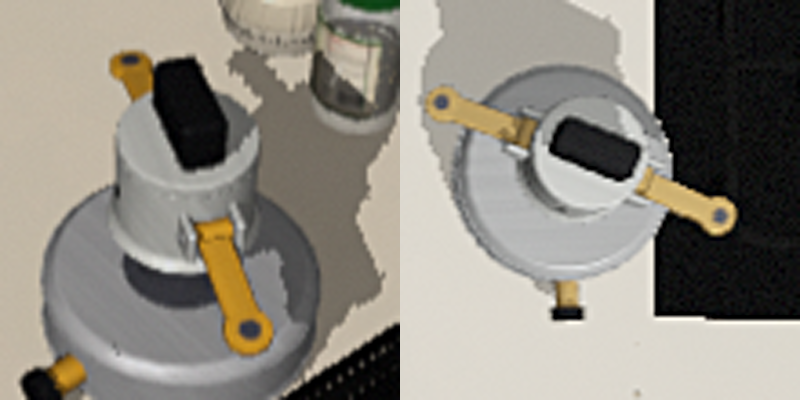

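Both arms look down. The near hole at (249,329) sits about 1 px higher than before, so I'll press that arm gently once more to be sure it is on its stop.

Call:
play_rows:
  travel:
    - [0.9,0,0]
    - [1,0,0]
    - [1,0,0]
    - [1,0,0]
    - [1,0,0]
    - [1,0,0]
    - [1,0,0]
    - [1,0,0]
  twist: [0,0,0,0,0,0,0,0]

```text
t: 27.52
eef_pos: [0.5034, -0.1075, 0.2458]
ee_rot: [-3.141, 0.0, -1.933]
force: [-0.1, -0.0, -0.6]
width: 0.0008
gripper_force: 0.0
```

Call:
play_rows:
  travel:
    - [1,0,0]
    - [1,0,0]
    - [1,0,0]
    - [0.6,0,0]
    - [0,0,1]
    - [0,0,1]
    - [0,0,1]
    - [0,0,1]
  twist: [0,0,0,0,0,0,0,0]

```text
t: 28.52
eef_pos: [0.4723, -0.1902, 0.145]
ee_rot: [-3.141, 0.0, -1.933]
force: [0.4, 0.5, 0.1]
width: 0.0005
gripper_force: 0.0
```

Call:
play_rows:
  travel:
    - [0,0,0.8]
    - [0,0,0.4]
    - [0,0,0.15]
    - [0,0,0]
  twist: [0,0,0,0]

```text
t: 29.02
eef_pos: [0.4728, -0.19, 0.1124]
ee_rot: [-3.141, -0.0, -1.932]
force: [-0.9, -0.8, 2.0]
width: 0.0007
gripper_force: 0.9
```

Call:
play_rows:
  travel:
    - [0,0,0.05]
    - [0,0,0.05]
    - [0,0,0]
  twist: [0,0,0]

```text
t: 29.4
eef_pos: [0.4732, -0.19, 0.1103]
ee_rot: [-3.14, 0.0, -1.932]
force: [-0.9, -0.8, 6.1]
width: 0.0004
gripper_force: 3.0
```

Call:
play_rows:
  travel:
    - [0,0,0.04]
    - [0,0,0]
  twist: [0,0]

```text
t: 29.65
eef_pos: [0.4734, -0.1901, 0.1095]
ee_rot: [-3.139, 0.0, -1.932]
force: [-0.9, 0.2, 7.6]
width: 0.0008
gripper_force: 3.7
```

Call:
play_rows:
  travel:
    - [0,0,-0.5]
    - [0,0,-1]
    - [0,0,-1]
    - [0,0,-1]
    - [0,0,-1]
    - [-1,0,0]
    - [-1,0,0]
    - [-1,0,0]
  twist: [0,0,0,0,0,0,0,0]

```text
t: 30.65
eef_pos: [0.4992, -0.1188, 0.2217]
ee_rot: [-3.141, 0.001, -1.933]
force: [-0.1, 0.2, 0.0]
width: 0.0005
gripper_force: 0.0
```

Call:
play_rows:
  travel:
    - [-1,0,-0.5]
    - [-1,0,0]
    - [-1,0,0]
    - [-1,0,0]
    - [-1,0,0]
    - [-1,0,0]
    - [-1,0,0]
    - [-1,0,0]
  twist: [0,0,0,0,0,0,0,0]

```text
t: 31.65
eef_pos: [0.5703, 0.0689, 0.2335]
ee_rot: [-3.142, 0.0, -1.932]
force: [-0.1, -0.2, 0.4]
width: 0.0005
gripper_force: 0.0
```

```bash
python3 - <<'E'
from h import *
s=arm.get_state(); print(s["eef_pos"],s["force"])
H=np.zeros((400,800,3),np.uint8)
for n,(u0,v0),k in (("scene",(262,210),0),("top",(300,180),400)):
    f=imaging.grab_frame(n)
    H[:,k:k+400]=cv2.resize(f["pixels"][v0:v0+110,u0:u0+110,::-1],(400,400),interpolation=cv2.INTER_CUBIC)
cv2.imwrite("pics/p5.png",H)
E
```

```text
[0.57029488 0.06892615 0.23348039] [-0.1248232  -0.20694802  0.43844621]
```

View pics/p5.png

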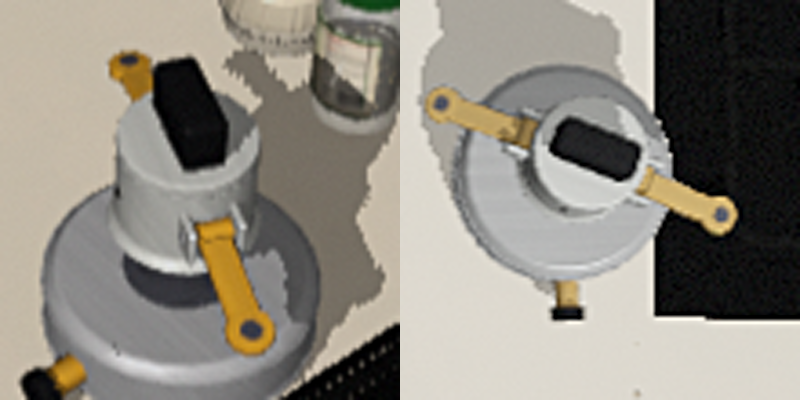

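Both arms are down and level (holes at (250,330) and (129,60) in the scene half), and the cap is seated and upright. The robot is clear, so I'm handing in.

```bash
python3 -c "
from station import arm
print(arm.job_done())"
```

```text
the job is handed in; nothing more can be done
None
```

I pushed the cap home on its gasket, swung both cam arms down until they met firm resistance at matching heights, left the arm clear of everything and handed the job in at about 32 s; no verdict came back.

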